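# Mount the slatted figure on its plinth

### The arm

A 6-joint arm with a two-finger parallel gripper is mounted at the origin on the work surface. World frame = base frame: x ahead of the robot, y to its left, z up, the work surface at z = 0. Lengths are in m, angles in rad, forces in N, time in s.
With the tool pointing down it reaches from about 0.25 to 0.8 m from the base axis. Payload 8.5 kg.
Tool frame: the origin (TCP) lies at the very end of the fingers, on their centre line; the grasp point (between the pads) lies 19 mm behind it; z points along the fingers, y is the direction in which the jaws open and shut (so a half turn about z gives the same grasp; the last joint's range is limited). The gripper opens to 85 mm and grips with 20 to 120 N. Pads are 22 mm wide; open, the fingers measure 114 mm over their backs; the gripper's body (76 mm by 85 mm) begins 54 mm behind the grasp point. The pads swing forward as they close: fully open they stand 13 mm farther back than shut.
Start: joints at [1.335, 0.238, -0.013, 1.319, 0, 1.571], TCP at [0.123, 0.51, 0.204] pointing down, gripper open.
Joint ranges: [-2.66, 2.66], [-1.03, 1.9], [-1.14, 1.46], [-1.82, 2.27], [-1.45, 1.34], [-3.14, 3.14]. Speed limits (rad/s): [2.22, 2.22, 2.79, 3.14, 3.14, 3.14].

### API

Orientations are given as [roll, pitch, yaw] about the fixed x, y, z axes, in that order (R = Rz(yaw) Ry(pitch) Rx(roll)).
In Python, from cell import readout, vision, job gives the robot as it stands.
- The arm moves only by the tool drive_tool, never from a script. Its argument "rows" is one flat list of numbers, 5 for each row, row after row: the shift along the world's x, y, z in cm, then the turn about the world's z in degrees, then the finger opening in cm, from 0 to 8.54. In form: [dx, dy, dz, roll, claw, dx, dy, dz, roll, claw, ...]. A call has exactly 10 rows; each row is the pose to reach, as a shift and turn from the pose commanded when the call began; what a row does not reach only later rows make up. A row lasts 1/10 s, in which the tool goes at most 50 mm and 8.59 degrees, less where a joint would pass 70% of its speed; a pose out of reach is approached as far as the arm can. A call with a gripper value outside its range is refused whole. The fingers move at their own pace and stop on an object; the grip force is fixed at half the most. Time passes only in rows, so rows that repeat a pose let the fingers close, or fill a call up. It gives the time, the measured TCP pose, the force and the opening at its end, in the units of the state.
- readout.state(): the state, without advancing time (a new reading comes with each control period).
- vision.snapshot(name): name is "side" or "top" or "wrist"; returns a dict with "image" (480x640x3 uint8, blue, green, red), "vfov" (degrees; the focal length in pixels is half the picture's height over the tangent of half this angle, whatever the lens; pixels are square), "cx", "cy" (the principal point, pixels), "origin" and "rotation" of the camera in the world. Camera axes: x right, y up, looking along -z (the intrinsics and any distortion apply to the point x, -y, -z); pixel columns grow to the right and rows downward; lengths in m; the calibration is good to about 2 mm. A picture is of the moment at which its call begins. There is no depth.
- job.close_job(): hands the job in, once; it reports no verdict.
Trained networks look in a picture, given as the dict that the camera call returned (one of the last four; its "shot" number tells which), for a name from the list of things; names that differ only in an ending like _2 or _b are one class to them, and where a whole thing is asked for, a point or a joint stands for the part that bears it (a point fixed in the world has none). Each returns a list of dicts, best first, with "conf" (0 to 1); they miss things now and then, are a little off and sometimes report something else, mostly with a low value. They report only what shows in the picture. A call takes as long as a camera call. They do not tell look-alikes from the thing itself.
- vision.find_in(picture, target): "xy" ([column, row] in pixels, amid what is visible of it).
- vision.trace(picture, target): "mask" (480x640 bool, what is visible of it) and "xy" ([column, row] in pixels, amid what is visible of it).
The state is a dict: "t": time; "joint_pos": joint angles; "joint_vel": joint speeds; "joint_torque": joint torques, N m; "tool_pos": TCP position; "eef_rot": TCP orientation; "ft_force": force on the tool from outside, world axes, zero at the start; "ft_torque": the same for the moment, N m; "gripper_width": opening from 0.0 (shut) to 1.0 (fully open).
Only numpy, scipy, OpenCV 4.12 (cv2) and the standard library are available. Lean on these libraries where they do the work, as an engineer would, in place of code of your own. Each camera call takes 0.05 s, during which the arm holds its last target.

### The job

Take the slatted plywood figure out of the drying stand and mount it upright on the dark wooden plinth: feel out the angle of the square hole by turning the figure's square tang on it under light pressure, then push it gently down until its collar sits flush on the steel bush, and let go. Do not force it, and leave the other figures and things on the bench alone.

Things in the scene. Friction and masses are not known exactly. Their poses are not given: they have to be found in the camera images.
- figure_grip (a point): Slatted plywood figure, loose, 0.2 to 0.35 kg, upright at any yaw in any one of the stand's holes at the start. Eight stacked slats, 55 mm high in all, 26 mm thick along its x (flat faces: grip here), 30 to 48 mm wide along its y. Point half-way up the slats on its axis, z up. Steel collar under the slats, 40 mm in diameter, 8 mm thick, its underside 36 mm below this point
- tang_tip (a point): Lower end of the figure's 42 mm steel tang, on its axis, 78 mm below figure_grip, axes as the figure's. The lowest 12 mm are a round pilot 11.4 mm in diameter, tapering to 6 mm over the last 6 mm; above it up to the collar 30 mm of 12 mm square bar, its faces square to the figure's x and y
- hole_mouth (a point): Centre of the top face of the steel bush (54 mm in diameter) on the plinth, z up. In it a round recess 21 mm wide, 2 mm deep; in the recess floor a 13.5 mm square through hole, clear to the bench. Its angle is fixed but unknown, 15 to 75 degrees off the plinth sides. The pilot enters at any angle; then the square's corners rest on the rim, and within about 0.1 rad of the hole (any quarter) it drops in
- plinth: Dark wooden block 120 x 120 x 60 mm fixed to the bench; origin at the centre of its underside, x and y along its sides. The bush stands 4 mm proud of it, so its face is 64 mm above the bench. The joint is stiff, not springy: press the figure on it with 5 to 15 N; 80 N, by pressing or twisting, damages it
- stand: Light plywood stand fixed to the bench, 80 x 290 x 52 mm; origin at the centre of its underside, long side along its y, z up. Three round through holes 24 mm in diameter at y = -100, 0 and 100 mm; a figure stands in each, hanging by its collar on the top face
- ball_figure: Bystander: terracotta turned figure with an egg-shaped head 38 mm wide, standing in another hole of the stand; origin at the lower end of its round tang, its top 103 mm above that
- wire_figure: Bystander: small dark wire globe 38 mm wide on a rod, standing in another hole of the stand; origin at the lower end of its round tang, its top 101 mm above that
- paint_jar: Bystander: small jar, 56 mm in diameter and 75 mm high, beyond the work; origin at the centre of its underside
There are look-alikes about, which are no part of the job. There is more than one size of the part that bears figure_grip; the job needs the smaller. Of the things shaped like the plinth, the wooden one is meant.

How it is judged:
By the outcome, as a careful person would: the job done as asked, in the order asked, and still so for the second after the job is handed in, with the robot touching nothing.
It also fails if it takes over 64 s, if anything falls off the work surface, if the arm or the gripper's body presses on something with over 40 N, if the wrist force passes 120 N, or if a joint passes its speed limit or range.

## Working session

There is one attempt and no reset: what is moved stays moved. The work goes in short steps, Python scripts to look and compute and a tool call to move; the robot and the scene stay as the last step left them, time stands still between calls to the robot, and variables do not carry over. Pictures are saved under pics/ and viewed, and the job is handed in when it is done.

Besides the shell and the picture viewer there is one more tool, called after "Request:" by a JSON object that holds its "api" and its "payload", one argument or row to a line. drive_tool: Moves the arm, as the interface text tells. Its arguments: {"type":"object","properties":{"rows":{"type":"array"}},"required":["rows"]}

```bash
mkdir -p pics; ls; python3 - <<'E'
from cell import readout, vision
import cv2
s=readout.state();print({k:s[k] for k in('t','tool_pos','eef_rot','ft_force','gripper_width')})
for n in('side','top','wrist'):
    p=vision.snapshot(n);cv2.imwrite(f'pics/{n}0.png',p['image']);print(n,p.keys(),p['vfov'],p['cx'],p['cy'],p['origin'],p['rotation'],[ (k,p[k]) for k in p if k not in('image','vfov','cx','cy','origin','rotation')])
    for t in('figure_grip','plinth','stand','hole_mouth'):
        print(t,[(r['xy'],r['conf']) for r in vision.find_in(p,t)])
E
```

```text
pics
{'t': 0.0, 'tool_pos': array([0.1225223 , 0.51003221, 0.20378528]), 'eef_rot': array([-3.14015528e+00, -3.19206329e-05,  2.90579334e+00]), 'ft_force': array([-0.16187013,  0.49846585,  0.4718611 ]), 'gripper_width': 0.9949778347469203}
side dict_keys(['image', 'vfov', 'cx', 'cy', 'origin', 'rotation', 'shot']) 57.1674116348705 314.52286260876963 245.21105038262237 [ 0.28044392 -0.44352734  0.67088524] [ 0.73229491 -0.00687657 -0.76267712] [('shot', 1)]
figure_grip [([380.0, 357.4], 0.98), ([468.7, 391.5], 0.58)]
plinth [([206.7, 205.4], 0.97), ([276.7, 164.1], 0.91)]
stand [([335.1, 342.3], 0.59)]
hole_mouth [([278.9, 164.1], 0.89)]
top dict_keys(['image', 'vfov', 'cx', 'cy', 'origin', 'rotation', 'shot']) 51.44483025729312 320.7574789631923 253.17717587850296 [ 0.51422905 -0.06213775  1.26017101] [ 0.11763693 -0.00401256 -1.55740068] [('shot', 2)]
figure_grip [([413.4, 290.2], 0.71), ([466.2, 273.1], 0.55)]
plinth [([212.2, 193.4], 0.86), ([205.1, 277.2], 0.55)]
stand [([358.5, 291.7], 0.79)]
hole_mouth [([207.0, 195.7], 0.78), ([201.6, 274.5], 0.75)]
wrist dict_keys(['image', 'vfov', 'cx', 'cy', 'origin', 'rotation', 'shot']) 69.95902250216146 324.1732342620534 239.04262482945424 [0.04052196 0.52980852 0.37349741] [-3.29565335e-01  4.01003330e-04  1.33440494e+00] [('shot', 3)]
figure_grip []
plinth []
stand []
hole_mouth []
```

View pics/side0.png

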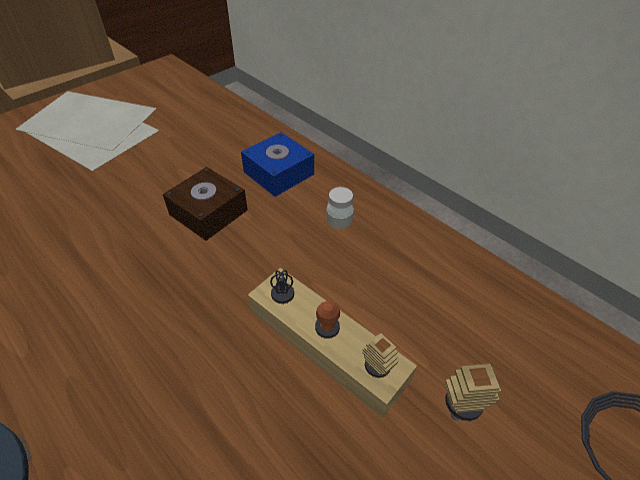

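View pics/top0.png

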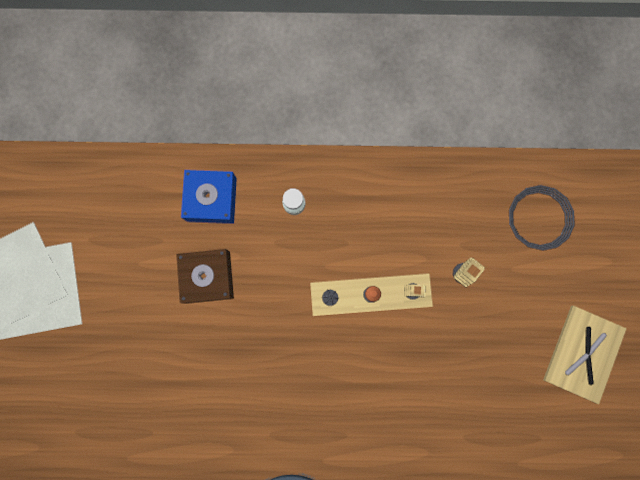

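View pics/wrist0.png

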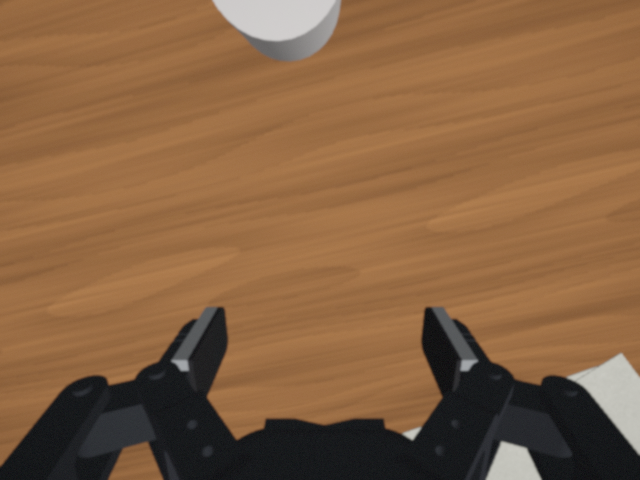

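```bash
cat > h.py <<'E'
from cell import readout, vision
import cv2, numpy as np
from scipy.spatial.transform import Rotation as R
def K(p):
    f=240/np.tan(np.radians(p['vfov'])/2); return f
def ray(p,uv):
    f=K(p); uv=np.atleast_2d(np.array(uv,float))
    d=np.stack([(uv[:,0]-p['cx'])/f,-(uv[:,1]-p['cy'])/f,-np.ones(len(uv))],1)
    return np.array(p['origin']),d@R.from_euler('xyz',p['rotation']).as_matrix().T
def onz(p,uv,z):
    o,d=ray(p,uv); return o+d*((z-o[2])/d[:,2])[:,None]
def proj(p,X):
    f=K(p); c=(np.atleast_2d(X)-p['origin'])@R.from_euler('xyz',p['rotation']).as_matrix()
    return np.stack([p['cx']+f*c[:,0]/-c[:,2],p['cy']-f*c[:,1]/-c[:,2]],1)
def snap(n,name):
    p=vision.snapshot(n);cv2.imwrite(f'pics/{name}.png',p['image']);return p
E
python3 - <<'E'
from h import *
for n in('side','top'):
    p=snap(n,n+'1'); print(n)
    print('grip',[(onz(p,r['xy'],.088).round(4),r['conf']) for r in vision.find_in(p,'figure_grip')])
    print('hole',[(onz(p,r['xy'],.064).round(4),r['conf']) for r in vision.find_in(p,'hole_mouth')])
    for t in('stand','plinth'):
      for r in vision.trace(p,t):
        m=r['mask'].astype(np.uint8); rr=cv2.minAreaRect(cv2.findNonZero(m)); print(t,r['conf'],r['xy'],m.sum(),rr)
        if n=='top': print(onz(p,cv2.boxPoints(rr),.052 if t=='stand' else .06).round(4))
    for t in('ball_figure','wire_figure'): print(t,[(onz(p,r['xy'],.08).round(4),r['conf']) for r in vision.find_in(p,t)])
    b=cv2.resize(p['image'][230:330,170:270] if n=='top' else p['image'][150:250,150:250],None,fx=5,fy=5,interpolation=cv2.INTER_CUBIC); cv2.imwrite(f'pics/{n}_pl.png',b)
E
```

```text
side
grip [(array([[ 0.6157, -0.4123,  0.088 ]]), 0.76), (array([[ 0.5656, -0.2933,  0.088 ]]), 0.73)]
hole [(array([[0.7717, 0.1812, 0.064 ]]), 0.93), (array([[0.5822, 0.1859, 0.064 ]]), 0.87)]
stand 0.84 [332.4, 343.3] 7857 ((329.99371337890625, 337.28076171875), (182.42587280273438, 61.89448928833008), 38.1572265625)
plinth 0.91 [203.9, 202.1] 3921 ((206.31402587890625, 201.7264862060547), (63.54103469848633, 76.6395492553711), 55.784297943115234)
plinth 0.91 [273.9, 164.3] 3087 ((278.7716064453125, 162.17562866210938), (56.603546142578125, 67.86292266845703), 61.189208984375)
plinth 0.28 [282.6, 289.2] 565 ((282.0, 286.5), (33.0, 22.0), 90.0)
ball_figure [(array([[ 0.5538, -0.1837,  0.08  ]]), 0.94), (array([[0.5756, 0.1644, 0.08  ]]), 0.71)]
wire_figure [(array([[ 0.548 , -0.0951,  0.08  ]]), 0.77)]
top
grip [(array([[ 0.5697, -0.2863,  0.088 ]]), 0.76), (array([[ 0.6091, -0.4137,  0.088 ]]), 0.71)]
hole [(array([[0.7916, 0.2097, 0.064 ]]), 0.89), (array([[0.597 , 0.2145, 0.064 ]]), 0.76)]
stand 0.92 [363.3, 300.1] 3363 ((371.1551818847656, 294.3620910644531), (34.29778289794922, 120.83118438720703), 85.2363510131836)
[[ 0.5856 -0.0388  0.052 ]
 [ 0.614  -0.3313  0.052 ]
 [ 0.5314 -0.3372  0.052 ]
 [ 0.5035 -0.047   0.052 ]]
plinth 0.94 [206.2, 276.4] 2667 ((204.59837341308594, 276.5820007324219), (51.4243049621582, 55.407875061035156), 84.80557250976562)
[[0.6505 0.2888 0.06  ]
 [0.6646 0.1557 0.06  ]
 [0.541  0.1402 0.06  ]
 [0.5272 0.2718 0.06  ]]
plinth 0.92 [209.3, 196.6] 2616 ((208.57691955566406, 196.38461303710938), (53.2872200012207, 51.39515686035156), 3.945185899734497)
[[0.7325 0.2792 0.06  ]
 [0.8612 0.2764 0.06  ]
 [0.8538 0.1448 0.06  ]
 [0.7252 0.1492 0.06  ]]
ball_figure [(array([[ 0.5624, -0.1794,  0.08  ]]), 0.49), (array([[0.5952, 0.2091, 0.08  ]]), 0.38)]
wire_figure []
```

View pics/top_pl.png

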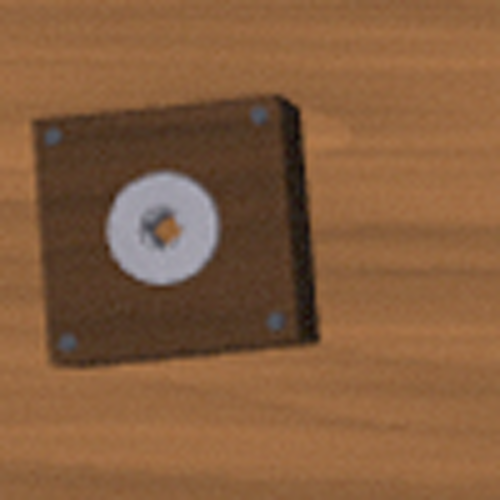

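View pics/side_pl.png

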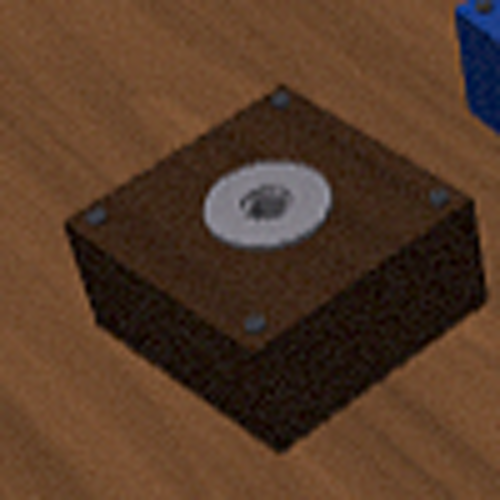

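```bash
python3 - <<'E'
from h import *
p=vision.snapshot('side');q=vision.snapshot('top')
for a,b,z in[((203.4,190.8),(202.6,275.6),.064)]:
    print(onz(p,a,z),onz(q,b,z))
# plinth bolts, z~.06
o=lambda a:np.array(a)/5
S=[(280,98),(438,197),(254,322),(95,214)]; T=[(260,115),(275,321),(66,343),(52,136)]
s=onz(p,[np.array(a)/5+[150,150] for a in S],.06); t=onz(q,[np.array(a)/5+[170,230] for a in T],.06)
print(s,t)
for x in(s,t): print(np.linalg.norm(x-np.roll(x,1,0),axis=1))
# blue plinth, stand corners compare
cv2.imwrite('pics/sideA.png',cv2.resize(p['image'][240:440,230:530],None,fx=2.6,fy=2.6,interpolation=cv2.INTER_CUBIC))
cv2.imwrite('pics/topA.png',cv2.resize(q['image'][240:340,300:500],None,fx=4,fy=4,interpolation=cv2.INTER_CUBIC))
E
```

```text
[[0.59750049 0.21660486 0.064     ]] [[0.5974653  0.21810275 0.064     ]]
[[0.64383031 0.27617274 0.06      ]
 [0.65432284 0.17558545 0.06      ]
 [0.55556526 0.16507826 0.06      ]
 [0.54399344 0.26460287 0.06      ]] [[0.65323347 0.17432328 0.06      ]
 [0.5537751  0.16347836 0.06      ]
 [0.54190422 0.26322494 0.06      ]
 [0.64160334 0.27456436 0.06      ]]
[0.10050504 0.10113306 0.09931496 0.10019508]
[0.10091349 0.10004789 0.10045048 0.10034189]
```

View pics/sideA.png

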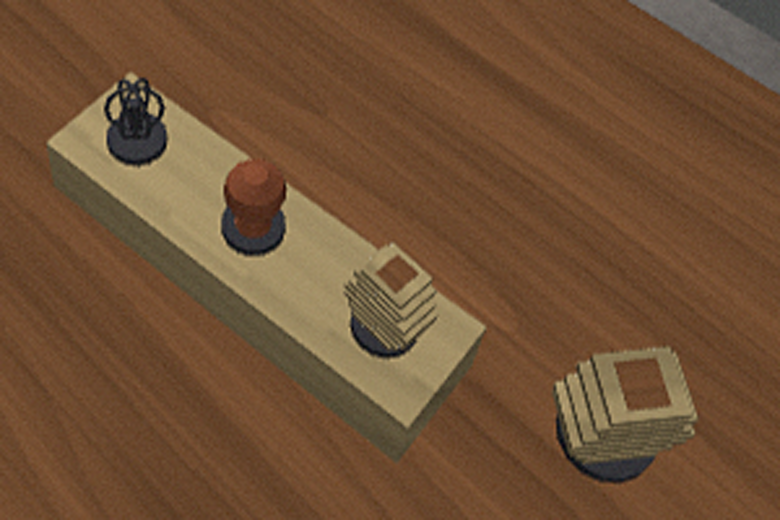

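View pics/topA.png

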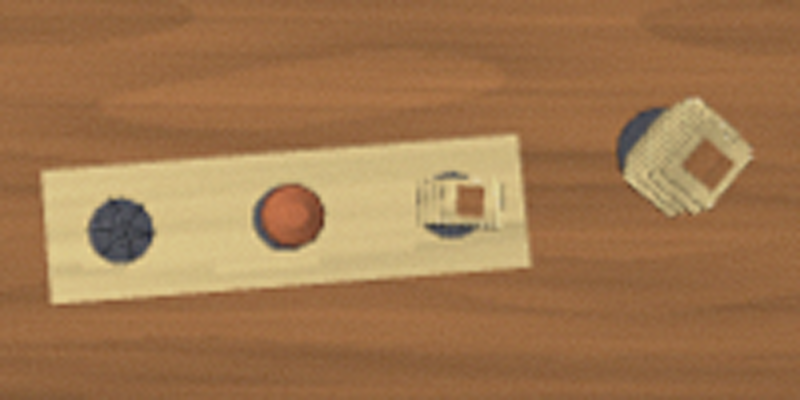

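Request:
{"api": "drive_tool", "payload": {
  "rows": [2.2, -4, 0.5, -4, 8.5, 4.4, -8, 1, -8, 8.5, 6.6, -12, 1.5, -12, 8.5, 8.8, -16, 2, -16, 8.5, 11, -20, 2.5, -20, 8.5, 13.2, -24, 3, -24, 8.5, 15.4, -28, 3, -28, 8.5, 17.6, -32, 3, -32, 8.5, 19.8, -36, 3, -36, 8.5, 22, -40, 3, -40, 8.5]
}}

```text
t: 2.55
tool_pos: [0.3432, 0.1087, 0.2347]
eef_rot: [3.141, 0.0, 2.205]
ft_force: [0.1, 0.9, 0.7]
gripper_width: 0.992
```

Request:
{"api": "drive_tool", "payload": {
  "rows": [2.2, -4, 0, -4, 8.5, 4.4, -8, 0, -8, 8.5, 6.6, -12, 0, -12, 8.5, 8.8, -16, 0, -16, 8.5, 11, -20, 0, -20, 8.5, 13.2, -24, 0, -24, 8.5, 15.4, -28, 0, -28, 8.5, 17.6, -32, 0, -32, 8.5, 19.8, -36, 0, -36.6, 8.5, 22, -40, 0, -36.6, 8.5]
}}

```text
t: 3.55
tool_pos: [0.5632, -0.2914, 0.2343]
eef_rot: [3.142, -0.0, 1.566]
ft_force: [0.7, 0.2, 0.2]
gripper_width: 0.999
```

```bash
python3 - <<'E'
from h import *
s=readout.state();print({k:s[k] for k in('t','joint_pos','tool_pos','eef_rot','ft_force','gripper_width')})
p=snap('wrist','w2')
print(p['origin'],p['rotation'],[(r['xy'],r['conf']) for r in vision.find_in(p,'figure_grip')])
E
```

```text
{'t': 3.55, 'joint_pos': array([-4.77547096e-01,  4.27386660e-01,  3.41080720e-01,  1.48445054e+00,
        6.86725383e-05,  1.09819479e+00]), 'tool_pos': array([ 0.56321983, -0.29143882,  0.23426878]), 'eef_rot': array([ 3.14152592e+00, -4.30070590e-05,  1.56585077e+00]), 'ft_force': array([0.74286809, 0.18895581, 0.18272689]), 'gripper_width': 0.9986574066929507}
[ 0.56280157 -0.20800935  0.40344027] [-0.33029529  0.00054283 -0.0055347 ] [([279.0, 333.2], 0.88), ([327.7, 205.9], 0.59)]
```

View pics/w2.png

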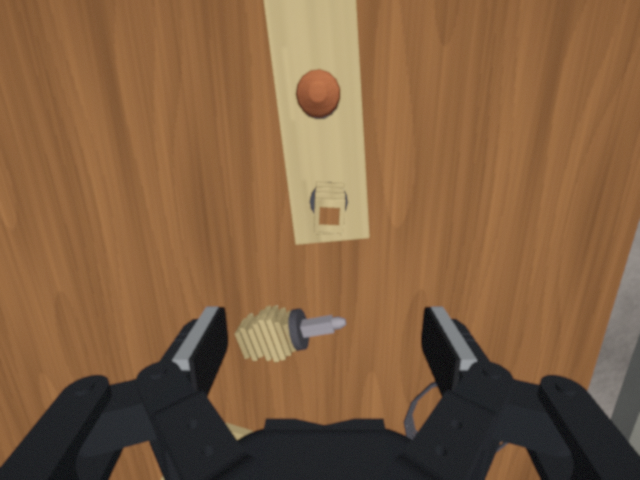

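```bash
python3 - <<'E'
from h import *
p=snap('wrist','w2b')
cv2.imwrite('pics/w2c.png',cv2.resize(p['image'][160:260,270:390],None,fx=6,fy=6,interpolation=cv2.INTER_CUBIC))
E
```

```text
(no output)
```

View pics/w2c.png

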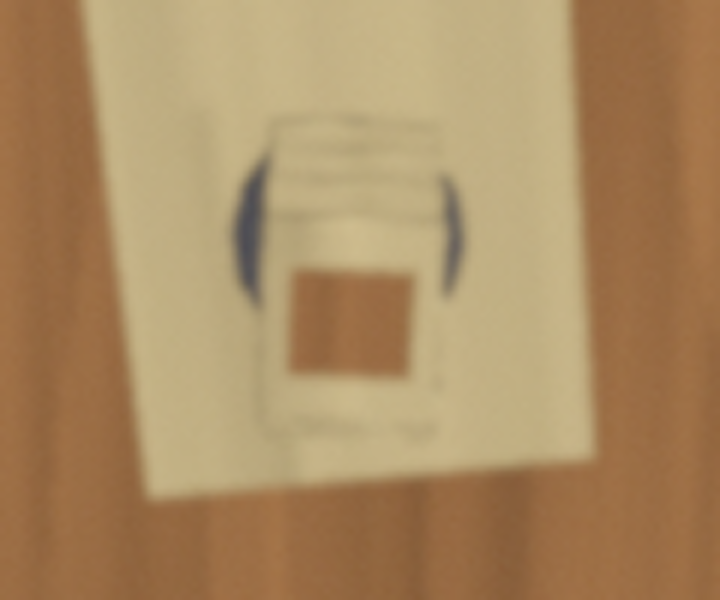

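```bash
python3 - <<'E'
from h import *
p=vision.snapshot('wrist')
c=lambda L:np.array(L)/6+[270-.4,160-.4]
w=onz(p,c([(292,271),(414,273),(410,378),(290,374)]),.1155);print(w.round(4),w.mean(0))
for i in range(4):
    d=(w-np.roll(w,1,0))[i];print(np.linalg.norm(d),np.degrees(np.arctan2(d[1],d[0])))
# collar extremes top z=.06
w=onz(p,c([(235,235),(463,235)]),.06);print('collar',w)
st=onz(p,c([(85,0),(150,497),(593,457),(573,0)]),.052);print('stand',st)
print(np.degrees(np.arctan2(*(st[2]-st[1])[[1,0]])),np.degrees(np.arctan2(*(st[0]-st[1])[[1,0]])),np.degrees(np.arctan2(*(st[3]-st[2])[[1,0]])))
u=(st[1]-st[0]);u/=np.linalg.norm(u)
print('hole est', (st[1]+st[2])/2-u*.045)
E
```

```text
[[ 0.5569 -0.2755  0.1155]
 [ 0.5743 -0.2759  0.1155]
 [ 0.5738 -0.2914  0.1155]
 [ 0.5565 -0.2907  0.1155]] [ 0.56536574 -0.2833491   0.1155    ]
0.015214930303379764 88.30548751499883
0.017341767162221983 -1.2128961715301985
0.015522774388974902 -91.64185259433458
0.017356177998773637 177.77046496886476
collar [[ 0.54618798 -0.28222013  0.06      ]
 [ 0.58464604 -0.28239175  0.06      ]]
stand [[ 0.52160231 -0.24409625  0.052     ]
 [ 0.52953637 -0.33184868  0.052     ]
 [ 0.60906619 -0.3245866   0.052     ]
 [ 0.60279923 -0.24448183  0.052     ]]
5.217360098306591 95.16630032630829 94.47339249127616
hole est [ 0.56524917 -0.28340045  0.052     ]
```

Request:
{"api": "drive_tool", "payload": {
  "rows": [0.2, 0.8, -1.5, -1.4, 8.5, 0.2, 0.8, -4, -1.4, 8.5, 0.2, 0.8, -7, -1.4, 8.5, 0.2, 0.8, -10, -1.4, 8.5, 0.2, 0.8, -12.5, -1.4, 8.5, 0.2, 0.8, -14.5, -1.4, 8.5, 0.2, 0.8, -15.6, -1.4, 8.5, 0.2, 0.8, -16.2, -1.4, 8.5, 0.2, 0.8, -16.6, -1.4, 8.5, 0.2, 0.8, -16.6, -1.4, 8.5]
}}

```text
t: 4.75
tool_pos: [0.5649, -0.2815, 0.0689]
eef_rot: [3.141, 0.0, 1.545]
ft_force: [-0.5, 0.3, 0.1]
gripper_width: 0.992
```

```bash
python3 - <<'E'
from h import *
p=snap('wrist','w3');p=snap('side','s3')
cv2.imwrite('pics/s3c.png',cv2.resize(p['image'][260:440,280:480],None,fx=3,fy=3,interpolation=cv2.INTER_CUBIC))
E
```

```text
(no output)
```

View pics/w3.png

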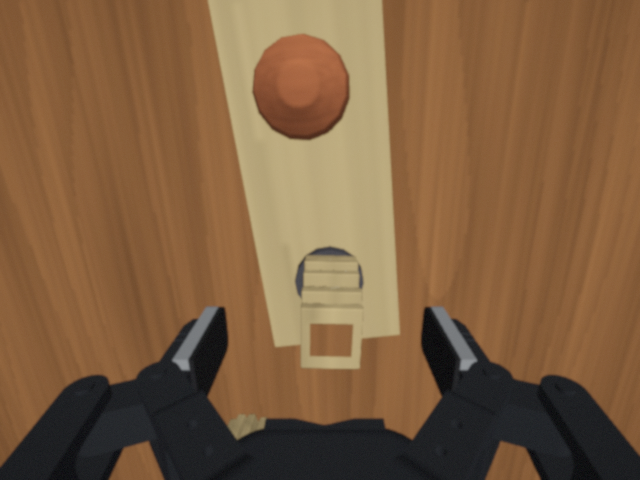

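View pics/s3c.png

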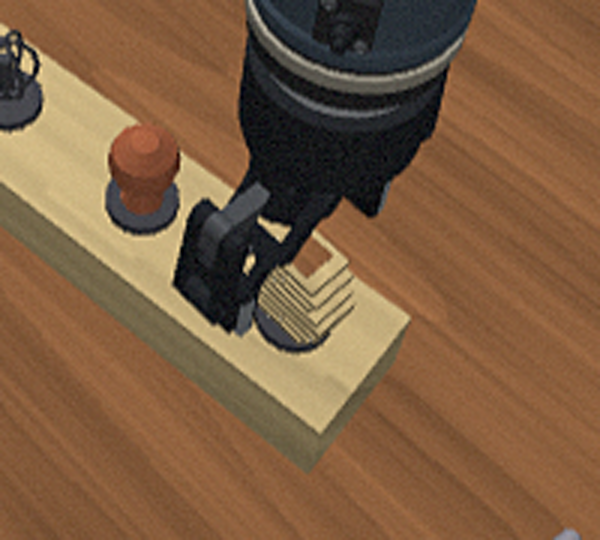

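```bash
python3 - <<'E'
from h import *
p=vision.snapshot('wrist')
cv2.imwrite('pics/w3c.png',cv2.resize(p['image'][230:390,260:420],None,fx=4,fy=4,interpolation=cv2.INTER_CUBIC))
s=readout.state();print(s['tool_pos'],proj(p,[[*s['tool_pos'][:2],z] for z in(.1155,.06)]))
E
```

```text
[ 0.56510009 -0.28180457  0.06922047] [[326.63959105 332.7047411 ]
 [325.94048564 276.01875288]]
```

View pics/w3c.png

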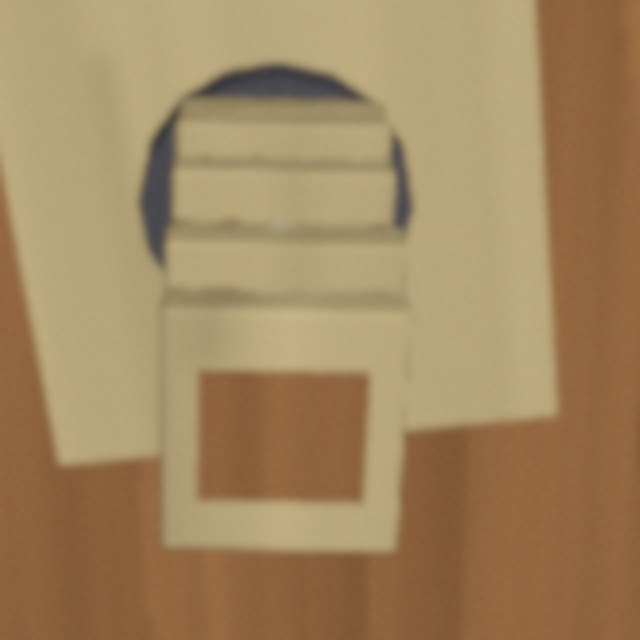

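Request:
{"api": "drive_tool", "payload": {
  "rows": [0.1, -0.2, 0, -0.5, 8.5, 0.1, -0.2, 0, -0.5, 6, 0.1, -0.2, 0, -0.5, 4, 0.1, -0.2, 0, -0.5, 2, 0.1, -0.2, 0, -0.5, 1.5, 0.1, -0.2, 0, -0.5, 1.5, 0.1, -0.2, 0, -0.5, 1.5, 0.1, -0.2, 0, -0.5, 1.5, 0.1, -0.2, 0, -0.5, 1.5, 0.1, -0.2, 0, -0.5, 1.5]
}}

```text
t: 5.9
tool_pos: [0.5659, -0.2836, 0.0686]
eef_rot: [3.141, 0.0, 1.536]
ft_force: [1.6, -0.2, 1.5]
gripper_width: 0.283
```

Request:
{"api": "drive_tool", "payload": {
  "rows": [0, 0, 0, 0, 1.5, 0, 0, 0, 0, 1.5, 0, 0, 0.3, 0, 1.5, 0, 0, 1, 0, 1.5, 0, 0, 2, 0, 1.5, 0, 0, 3, 0, 1.5, 0, 0, 4, 0, 1.5, 0, 0, 5, 0, 1.5, 0, 0, 6, 0, 1.5, 0, 0, 6, 0, 1.5]
}}

```text
t: 6.9
tool_pos: [0.5665, -0.284, 0.1303]
eef_rot: [3.139, 0.001, 1.536]
ft_force: [0.3, 0.2, -3.6]
gripper_width: 0.288
```

```bash
python3 - <<'E'
from h import *
s=readout.state();print({k:s[k] for k in('t','joint_pos','tool_pos','eef_rot','ft_force','gripper_width')})
p=snap('wrist','w4');p=snap('side','s4')
cv2.imwrite('pics/s4c.png',cv2.resize(p['image'][240:440,280:480],None,fx=3,fy=3,interpolation=cv2.INTER_CUBIC))
E
```

```text
{'t': 6.9, 'joint_pos': array([-4.64693965e-01,  4.52305637e-01,  1.16084816e-01,  1.23188338e+00,
       -5.90590088e-05,  1.14121318e+00]), 'tool_pos': array([ 0.56649162, -0.28400918,  0.13032738]), 'eef_rot': array([3.13916974e+00, 1.17493796e-03, 1.53568401e+00]), 'ft_force': array([ 0.30677329,  0.17485751, -3.62801395]), 'gripper_width': 0.2877221961603485}
```

View pics/w4.png

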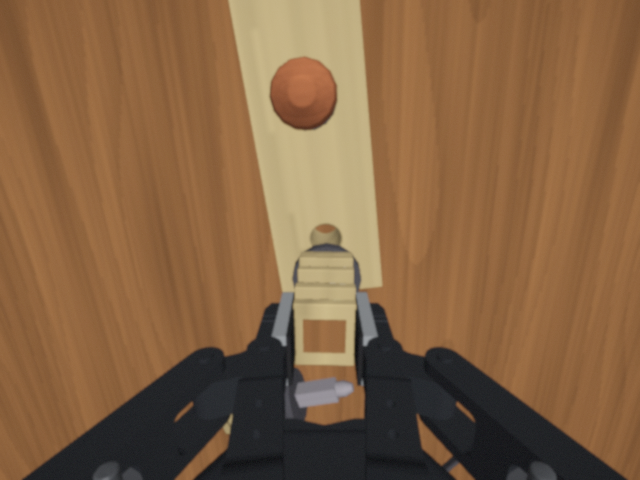

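View pics/s4c.png

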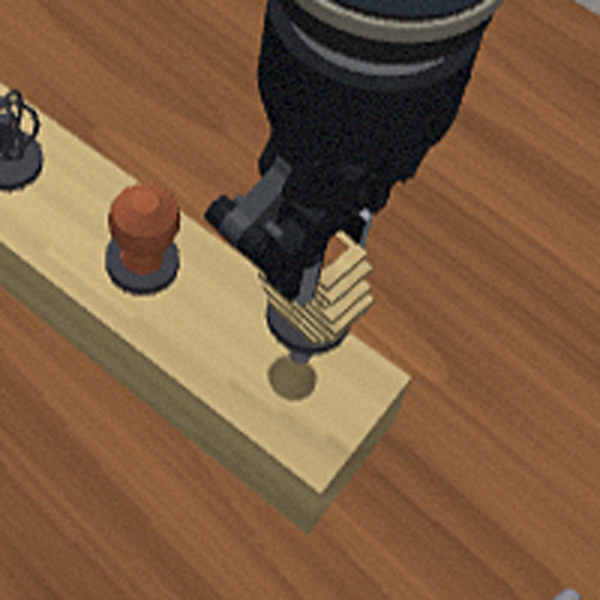

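Request:
{"api": "drive_tool", "payload": {
  "rows": [0, 0, 3, 0, 1.5, 0, 0, 6.5, 0, 1.5, 0.3, 4, 8, 0, 1.5, 0.6, 8, 8, 0, 1.5, 0.9, 12, 8, 0, 1.5, 1.2, 16, 8, 0, 1.5, 1.5, 20, 8, 0, 1.5, 1.8, 24, 8, 0, 1.5, 2.1, 28, 8, 0, 1.5, 2.3, 32, 8, 0, 1.5]
}}

```text
t: 8.0
tool_pos: [0.5883, 0.038, 0.2078]
eef_rot: [-3.141, 0.0, 1.536]
ft_force: [-0.3, 0.4, -3.2]
gripper_width: 0.289
```

Request:
{"api": "drive_tool", "payload": {
  "rows": [0.2, 4, 0, 4, 1.5, 0.4, 8, 0, 8, 1.5, 0.6, 12, 0, 12, 1.5, 0.8, 15.5, 0, 16, 1.5, 0.9, 17.5, 0, 20, 1.5, 0.9, 18.2, -1, 20, 1.5, 0.9, 18.2, -2.5, 20, 1.5, 0.9, 18.2, -4, 20, 1.5, 0.9, 18.2, -4, 20, 1.5, 0.9, 18.2, -4, 20, 1.5]
}}

```text
t: 9.0
tool_pos: [0.5973, 0.2177, 0.1679]
eef_rot: [-3.14, 0.0, 1.883]
ft_force: [0.1, 0.1, -2.4]
gripper_width: 0.289
```

```bash
python3 - <<'E'
from h import *
s=readout.state();print({k:s[k] for k in('t','joint_pos','tool_pos','eef_rot','ft_force','gripper_width')})
p=snap('wrist','w5');print(p['origin'],p['rotation']);q=snap('side','s5')
cv2.imwrite('pics/s5c.png',cv2.resize(q['image'][60:260,100:300],None,fx=3,fy=3,interpolation=cv2.INTER_CUBIC))
E
```

```text
{'t': 9.0, 'joint_pos': array([ 3.49529683e-01,  4.44092805e-01,  1.99834837e-01,  1.32804274e+00,
       -1.36306176e-04,  1.60789295e+00]), 'tool_pos': array([0.59727697, 0.21765641, 0.16792055]), 'eef_rot': array([-3.14009436e+00,  1.92007033e-04,  1.88322964e+00]), 'ft_force': array([ 0.10528131,  0.08228309, -2.3970567 ]), 'gripper_width': 0.28917030340144817}
[0.57098445 0.29715713 0.33702819] [-0.33025688  0.00216771  0.31184275]
```

View pics/w5.png

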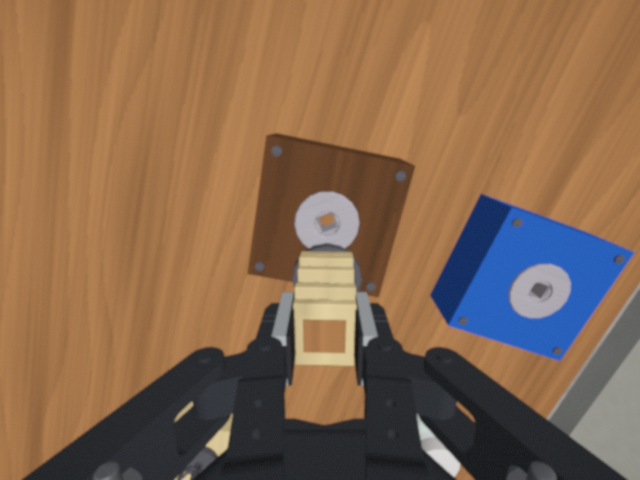

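View pics/s5c.png

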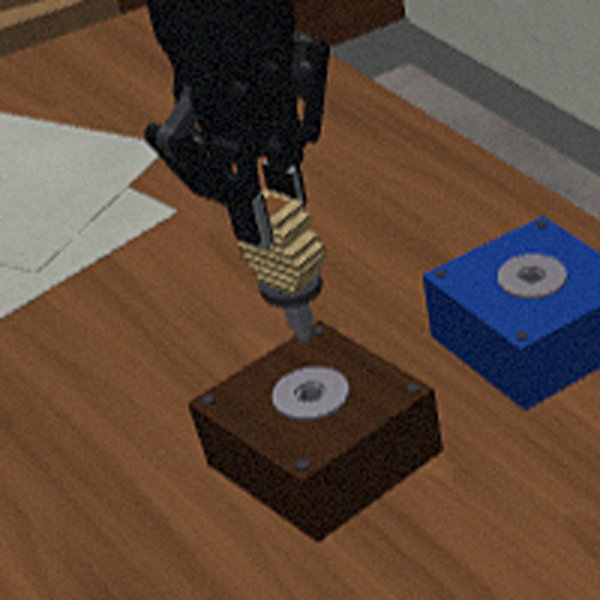

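```bash
python3 - <<'E'
from h import *
p=vision.snapshot('wrist')
cv2.imwrite('pics/w5c.png',cv2.resize(p['image'][180:270,280:380],None,fx=7,fy=7,interpolation=cv2.INTER_CUBIC))
b=onz(p,[(276.5,151.5),(400.5,176.5),(371,287),(260,267)],.06);print(b.round(4),b.mean(0))
print(np.linalg.norm(b-np.roll(b,1,0),axis=1))
g=p['image'][180:270,280:380].astype(int); m=((g.min(2)>110)).astype(np.uint8)
print(onz(p,(327,221),.064))
E
```

```text
[[0.5424 0.2646 0.06  ]
 [0.6428 0.2764 0.06  ]
 [0.6547 0.1762 0.06  ]
 [0.5548 0.1645 0.06  ]] [0.5986812  0.22042886 0.06      ]
[0.10080767 0.10107291 0.10086171 0.10066545]
[[0.59754476 0.22379589 0.064     ]]
```

View pics/w5c.png

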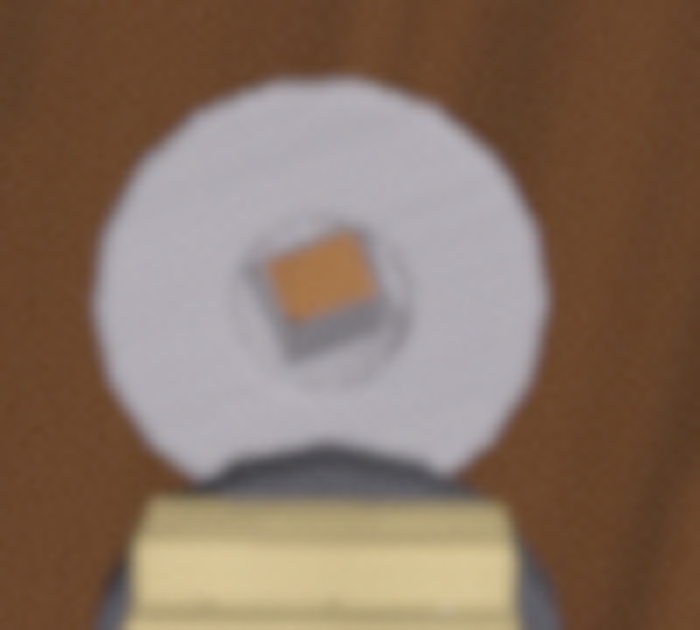

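```bash
python3 - <<'E'
from h import *
p=vision.snapshot('wrist'); s=readout.state(); T=s['tool_pos'];print(T)
c=lambda L:np.array(L)/7+[280-.43,180-.43]
print('bush',onz(p,c([(321,299)]),.064)); print('recess',onz(p,c([(322,300)]),.064))
h=onz(p,c([(255,265),(358,230),(388,318),(290,362)]),.062);print('hole',h.mean(0));
for d in np.roll(h,-1,0)-h: print(np.linalg.norm(d),np.degrees(np.arctan2(d[1],d[0])))
cv2.imwrite('pics/w5d.png',cv2.resize(p['image'][235:375,255:395],None,fx=4,fy=4,interpolation=cv2.INTER_CUBIC))
z=T[2]+.0194
q=vision.snapshot('side')
for dz in(.0275,-.028,-.078): print('axis proj wrist',dz,proj(p,[[T[0],T[1],z+dz]]),'side',proj(q,[[T[0],T[1],z+dz]]))
cv2.imwrite('pics/s5d.png',cv2.resize(q['image'][120:210,160:250],None,fx=7,fy=7,interpolation=cv2.INTER_CUBIC))
E
```

```text
[0.59808255 0.2182577  0.16919594]
bush [[0.59679358 0.22243517 0.064     ]]
recess [[0.59694472 0.22235421 0.064     ]]
hole [0.59698685 0.22252969 0.062     ]
0.012967727622820783 37.22275951404184
0.011471715472068787 -53.45832807524907
0.013008793072609515 -136.91415395958856
0.012800242188509017 126.73316177106163
axis proj wrist 0.0275 [[326.68992185 333.97555872]] side [[188.08592822 126.82544276]]
axis proj wrist -0.028 [[325.97307543 276.83729702]] side [[194.06303315 151.9529343 ]]
axis proj wrist -0.078 [[325.59303814 246.54535574]] side [[198.96889249 172.57695556]]
```

View pics/w5d.png

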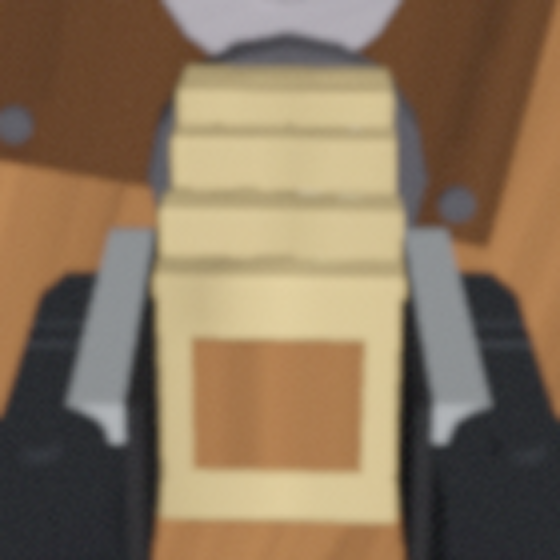

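View pics/s5d.png

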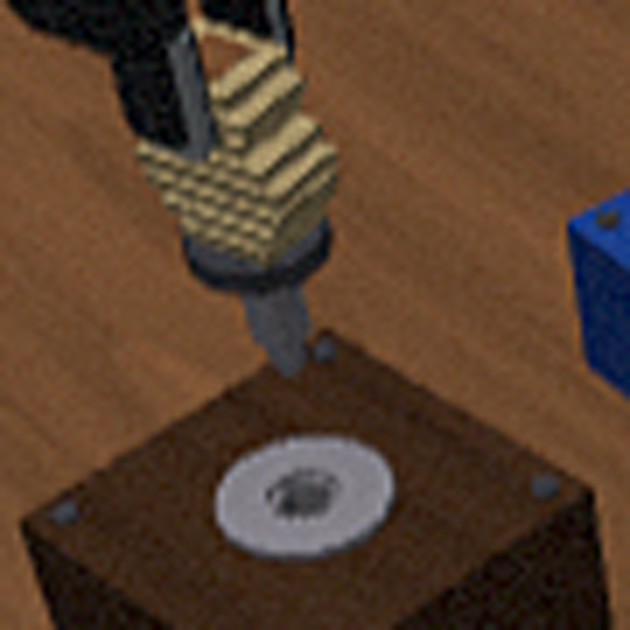

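Request:
{"api": "drive_tool", "payload": {
  "rows": [-0.1, 0.2, -0.5, 0, 1.5, -0.2, 0.4, -1, 0, 1.5, -0.2, 0.4, -1.6, 0, 1.5, -0.2, 0.4, -2.2, 0, 1.5, -0.2, 0.4, -2.8, 0, 1.5, -0.2, 0.4, -3.2, 0, 1.5, -0.2, 0.4, -3.5, 0, 1.5, -0.2, 0.4, -3.7, 0, 1.5, -0.2, 0.4, -3.7, 0, 1.5, -0.2, 0.4, -3.7, 0, 1.5]
}}

```text
t: 10.25
tool_pos: [0.5957, 0.2225, 0.1316]
eef_rot: [3.141, -0.0, 1.885]
ft_force: [-0.1, -0.1, -3.4]
gripper_width: 0.288
```

```bash
python3 - <<'E'
from h import *
p=snap('wrist','w6');q=snap('side','s6')
cv2.imwrite('pics/w6d.png',cv2.resize(p['image'][180:380,255:395],None,fx=3,fy=3,interpolation=cv2.INTER_CUBIC))
cv2.imwrite('pics/s6d.png',cv2.resize(q['image'][130:220,160:250],None,fx=7,fy=7,interpolation=cv2.INTER_CUBIC))
E
```

```text
(no output)
```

View pics/w6d.png

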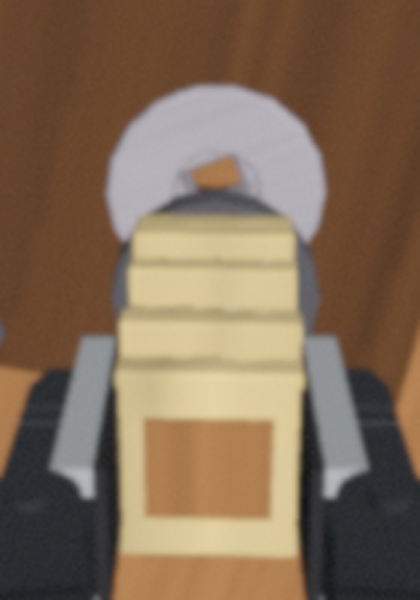

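View pics/s6d.png

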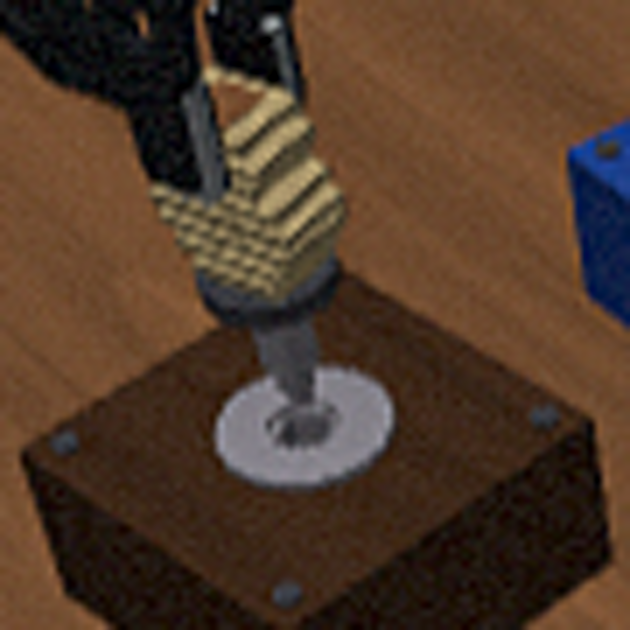

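Request:
{"api": "drive_tool", "payload": {
  "rows": [0, 0, -0.3, 0, 1.5, 0, 0, -0.6, 0, 1.5, 0, 0, -0.8, 0, 1.5, 0, 0, -1, 0, 1.5, 0, 0, -1.1, 0, 1.5, 0, 0, -1.2, 0, 1.5, 0, 0, -1.3, 0, 1.5, 0, 0, -1.4, 0, 1.5, 0, 0, -1.5, 0, 1.5, 0, 0, -1.5, 0, 1.5]
}}

```text
t: 11.35
tool_pos: [0.5956, 0.2224, 0.1162]
eef_rot: [-3.141, 0.0, 1.885]
ft_force: [-0.5, 0.1, -2.7]
gripper_width: 0.287
```

```bash
python3 - <<'E'
from h import *
s=readout.state();print({k:s[k] for k in('t','tool_pos','eef_rot','ft_force','ft_torque','gripper_width')})
q=snap('side','s7')
cv2.imwrite('pics/s7d.png',cv2.resize(q['image'][130:220,160:250],None,fx=7,fy=7,interpolation=cv2.INTER_CUBIC))
E
```

```text
{'t': 11.35, 'tool_pos': array([0.59556739, 0.22238354, 0.11623004]), 'eef_rot': array([-3.14128477e+00,  9.00902298e-06,  1.88475238e+00]), 'ft_force': array([-0.4613054 ,  0.14371293, -2.73734146]), 'ft_torque': array([ 0.0287555 ,  0.01627486, -0.04370756]), 'gripper_width': 0.2874663537849985}
```

View pics/s7d.png

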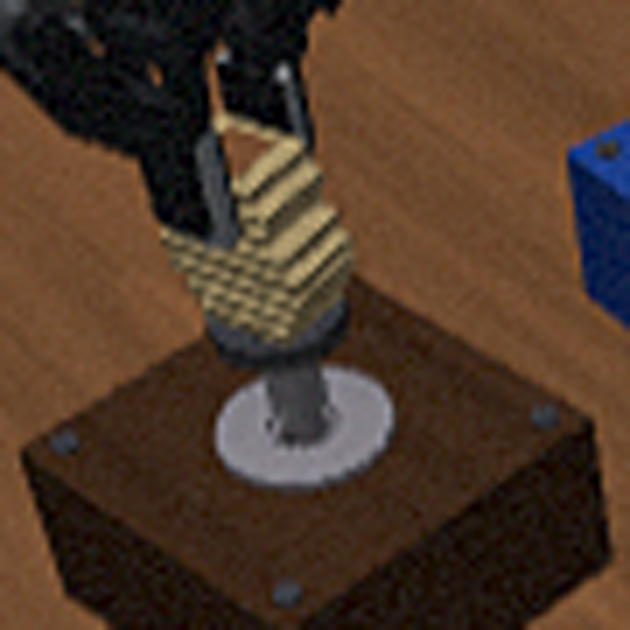

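Request:
{"api": "drive_tool", "payload": {
  "rows": [0, 0, -0.1, 0, 1.5, 0, 0, -0.2, 0, 1.5, 0, 0, -0.3, 0, 1.5, 0, 0, -0.4, 0, 1.5, 0, 0, -0.45, 0, 1.5, 0, 0, -0.5, 0, 1.5, 0, 0, -0.55, 0, 1.5, 0, 0, -0.6, 0, 1.5, 0, 0, -0.6, 0, 1.5, 0, 0, -0.6, 0, 1.5]
}}

```text
t: 12.4
tool_pos: [0.5956, 0.2224, 0.1104]
eef_rot: [-3.141, -0.0, 1.885]
ft_force: [1.4, 1.0, -3.5]
gripper_width: 0.289
```

Request:
{"api": "drive_tool", "payload": {
  "rows": [0, 0, -0.02, 0, 1.5, 0, 0, -0.04, 0, 1.5, 0, 0, -0.06, 0, 1.5, 0, 0, -0.08, 0, 1.5, 0, 0, -0.1, 0, 1.5, 0, 0, -0.1, 0, 1.5, 0, 0, -0.1, 0, 1.5, 0, 0, -0.1, 0, 1.5, 0, 0, -0.1, 0, 1.5, 0, 0, -0.1, 0, 1.5]
}}

```text
t: 13.4
tool_pos: [0.5956, 0.2224, 0.1094]
eef_rot: [-3.141, -0.0, 1.885]
ft_force: [-0.9, -0.1, -3.5]
gripper_width: 0.292
```

Request:
{"api": "drive_tool", "payload": {
  "rows": [0, 0, -0.02, 0, 1.5, 0, 0, -0.04, 0, 1.5, 0, 0, -0.06, 0, 1.5, 0, 0, -0.06, 0, 1.5, 0, 0, -0.06, 0, 1.5, 0, 0, -0.06, 0, 1.5, 0, 0, -0.06, 0, 1.5, 0, 0, -0.06, 0, 1.5, 0, 0, -0.06, 0, 1.5, 0, 0, -0.06, 0, 1.5]
}}

```text
t: 14.4
tool_pos: [0.5956, 0.2224, 0.1088]
eef_rot: [-3.142, 0.0, 1.885]
ft_force: [1.4, -0.1, -3.8]
gripper_width: 0.289
```

Request:
{"api": "drive_tool", "payload": {
  "rows": [0, 0, -0.02, 0, 1.5, 0, 0, -0.04, 0, 1.5, 0, 0, -0.06, 0, 1.5, 0, 0, -0.06, 0, 1.5, 0, 0, -0.06, 0, 1.5, 0, 0, -0.06, 0, 1.5, 0, 0, -0.06, 0, 1.5, 0, 0, -0.06, 0, 1.5, 0, 0, -0.06, 0, 1.5, 0, 0, -0.06, 0, 1.5]
}}

```text
t: 15.4
tool_pos: [0.5957, 0.2224, 0.1082]
eef_rot: [-3.142, 0.0, 1.885]
ft_force: [-0.0, 0.1, -2.6]
gripper_width: 0.289
```

Request:
{"api": "drive_tool", "payload": {
  "rows": [0, 0, -0.02, 0, 1.5, 0, 0, -0.04, 0, 1.5, 0, 0, -0.06, 0, 1.5, 0, 0, -0.06, 0, 1.5, 0, 0, -0.06, 0, 1.5, 0, 0, -0.06, 0, 1.5, 0, 0, -0.06, 0, 1.5, 0, 0, -0.06, 0, 1.5, 0, 0, -0.06, 0, 1.5, 0, 0, -0.06, 0, 1.5]
}}

```text
t: 16.4
tool_pos: [0.5957, 0.2225, 0.1077]
eef_rot: [3.141, -0.0, 1.885]
ft_force: [-0.8, 0.3, 1.2]
gripper_width: 0.289
```

Request:
{"api": "drive_tool", "payload": {
  "rows": [0, 0, -0.02, 0, 1.5, 0, 0, -0.04, 0, 1.5, 0, 0, -0.06, 0, 1.5, 0, 0, -0.06, 0, 1.5, 0, 0, -0.06, 0, 1.5, 0, 0, -0.06, 0, 1.5, 0, 0, -0.06, 0, 1.5, 0, 0, -0.06, 0, 1.5, 0, 0, -0.06, 0, 1.5, 0, 0, -0.06, 0, 1.5]
}}

```text
t: 17.4
tool_pos: [0.5958, 0.2224, 0.1071]
eef_rot: [3.141, -0.0, 1.885]
ft_force: [-0.4, -1.8, 4.6]
gripper_width: 0.292
```

Request:
{"api": "drive_tool", "payload": {
  "rows": [0, 0, -0.02, 1, 1.5, 0, 0, -0.03, 2.5, 1.5, 0, 0, -0.03, 4, 1.5, 0, 0, -0.03, 5.5, 1.5, 0, 0, -0.03, 7, 1.5, 0, 0, -0.03, 8.5, 1.5, 0, 0, -0.03, 10, 1.5, 0, 0, -0.03, 11, 1.5, 0, 0, -0.03, 12, 1.5, 0, 0, -0.03, 12, 1.5]
}}

```text
t: 18.4
tool_pos: [0.5953, 0.2223, 0.1063]
eef_rot: [-3.141, -0.0, 2.095]
ft_force: [-0.7, -0.5, -4.4]
gripper_width: 0.289
```

```bash
python3 - <<'E'
from h import *
s=readout.state();print({k:s[k] for k in('t','tool_pos','eef_rot','ft_force','ft_torque','gripper_width')})
E
```

```text
{'t': 18.4, 'tool_pos': array([0.59532387, 0.22226975, 0.10632931]), 'eef_rot': array([-3.14061146e+00, -7.98839037e-05,  2.09491969e+00]), 'ft_force': array([-0.69436992, -0.48612848, -4.408661  ]), 'ft_torque': array([-0.30614874,  0.16485467, -0.01918304]), 'gripper_width': 0.2892345539577032}
```

Request:
{"api": "drive_tool", "payload": {
  "rows": [0, 0, 0, 1, 1.5, 0, 0, -0.02, 2, 1.5, 0, 0, -0.04, 3, 1.5, 0, 0, -0.06, 4, 1.5, 0, 0, -0.08, 5, 1.5, 0, 0, -0.1, 5, 1.5, 0, 0, -0.1, 5, 1.5, 0, 0, -0.1, 5, 1.5, 0, 0, -0.1, 5, 1.5, 0, 0, -0.1, 5, 1.5]
}}

```text
t: 19.4
tool_pos: [0.5956, 0.2225, 0.1057]
eef_rot: [-3.141, -0.0, 2.181]
ft_force: [-2.3, -2.3, -1.9]
gripper_width: 0.289
```

```bash
python3 - <<'E'
from h import *
s=readout.state();print({k:s[k] for k in('t','tool_pos','eef_rot','ft_force','ft_torque','gripper_width')})
E
```

```text
{'t': 19.4, 'tool_pos': array([0.59559258, 0.22245249, 0.10569313]), 'eef_rot': array([-3.14142627e+00, -5.50922300e-05,  2.18146624e+00]), 'ft_force': array([-2.33684931, -2.32258332, -1.90582045]), 'ft_torque': array([-0.44538537,  0.46027516,  0.04491012]), 'gripper_width': 0.28926973269007417}
```

Request:
{"api": "drive_tool", "payload": {
  "rows": [0, 0, -0.03, 0, 1.5, 0, 0, -0.06, 0, 1.5, -0.02, -0.02, -0.09, 0, 1.5, -0.03, -0.03, -0.12, 0, 1.5, -0.03, -0.03, -0.15, 0, 1.5, -0.03, -0.03, -0.18, 0, 1.5, -0.03, -0.03, -0.2, 0, 1.5, -0.03, -0.03, -0.2, 0, 1.5, -0.03, -0.03, -0.2, 0, 1.5, -0.03, -0.03, -0.2, 0, 1.5]
}}

```text
t: 20.4
tool_pos: [0.5954, 0.2222, 0.1037]
eef_rot: [3.142, -0.0, 2.181]
ft_force: [-0.5, -0.5, -3.7]
gripper_width: 0.285
```

```bash
python3 - <<'E'
from h import *
s=readout.state();print({k:s[k] for k in('t','tool_pos','eef_rot','ft_force','ft_torque','gripper_width')})
q=snap('side','s8')
cv2.imwrite('pics/s8d.png',cv2.resize(q['image'][130:220,160:250],None,fx=7,fy=7,interpolation=cv2.INTER_CUBIC))
E
```

```text
{'t': 20.4, 'tool_pos': array([0.59542114, 0.22218998, 0.10367994]), 'eef_rot': array([ 3.14152663e+00, -1.77573654e-05,  2.18147721e+00]), 'ft_force': array([-0.52030427, -0.53496056, -3.71287489]), 'ft_torque': array([-0.06692788,  0.09166355, -0.00562294]), 'gripper_width': 0.28480801313060233}
```

View pics/s8d.png

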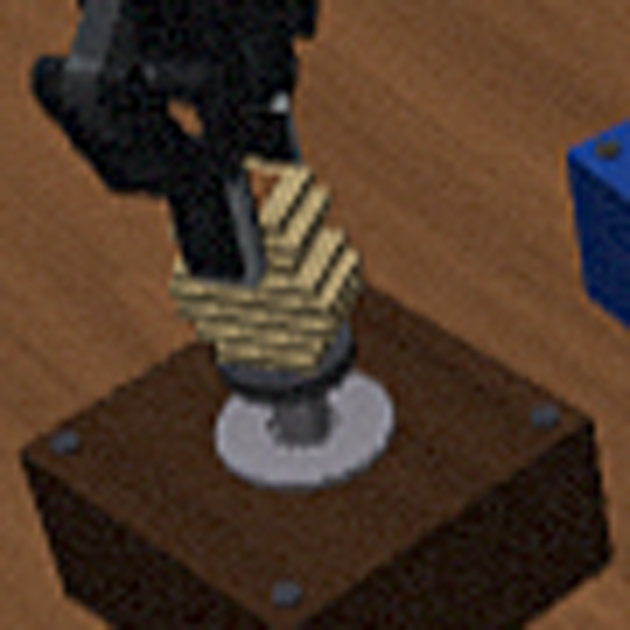

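Request:
{"api": "drive_tool", "payload": {
  "rows": [0, 0, -0.1, 0, 1.5, 0, 0, -0.2, 0, 1.5, 0, 0, -0.3, 0, 1.5, 0, 0, -0.4, 0, 1.5, 0, 0, -0.5, 0, 1.5, 0, 0, -0.6, 0, 1.5, 0, 0, -0.7, 0, 1.5, 0, 0, -0.8, 0, 1.5, 0, 0, -0.9, 0, 1.5, 0, 0, -1, 0, 1.5]
}}

```text
t: 21.45
tool_pos: [0.5954, 0.2221, 0.0936]
eef_rot: [-3.142, 0.0, 2.181]
ft_force: [-0.0, -0.2, -3.9]
gripper_width: 0.29
```

Request:
{"api": "drive_tool", "payload": {
  "rows": [0, 0, -0.1, 0, 1.5, 0, 0, -0.2, 0, 1.5, 0, 0, -0.3, 0, 1.5, 0, 0, -0.4, 0, 1.5, 0, 0, -0.5, 0, 1.5, 0, 0, -0.6, 0, 1.5, 0, 0, -0.7, 0, 1.5, 0, 0, -0.8, 0, 1.5, 0, 0, -0.8, 0, 1.5, 0, 0, -0.8, 0, 1.5]
}}

```text
t: 22.45
tool_pos: [0.5953, 0.2221, 0.0857]
eef_rot: [-3.141, 0.0, 2.181]
ft_force: [-0.7, 0.2, -3.0]
gripper_width: 0.291
```

Request:
{"api": "drive_tool", "payload": {
  "rows": [0, 0, -0.1, 0, 1.5, 0, 0, -0.2, 0, 1.5, 0, 0, -0.3, 0, 1.5, 0, 0, -0.35, 0, 1.5, 0, 0, -0.4, 0, 1.5, 0, 0, -0.4, 0, 1.5, 0, 0, -0.4, 0, 1.5, 0, 0, -0.4, 0, 1.5, 0, 0, -0.4, 0, 1.5, 0, 0, -0.4, 0, 1.5]
}}

```text
t: 23.45
tool_pos: [0.5954, 0.2221, 0.0817]
eef_rot: [-3.142, 0.0, 2.182]
ft_force: [0.4, 1.0, -3.0]
gripper_width: 0.292
```

Request:
{"api": "drive_tool", "payload": {
  "rows": [0, 0, -0.02, 0, 1.5, 0, 0, -0.04, 0, 1.5, 0, 0, -0.06, 0, 1.5, 0, 0, -0.08, 0, 1.5, 0, 0, -0.1, 0, 1.5, 0, 0, -0.1, 0, 1.5, 0, 0, -0.1, 0, 1.5, 0, 0, -0.1, 0, 1.5, 0, 0, -0.1, 0, 1.5, 0, 0, -0.1, 0, 1.5]
}}

```text
t: 24.45
tool_pos: [0.5953, 0.2221, 0.0807]
eef_rot: [-3.141, -0.0, 2.181]
ft_force: [0.1, -1.0, -2.5]
gripper_width: 0.289
```

Request:
{"api": "drive_tool", "payload": {
  "rows": [0, 0, -0.02, 0, 1.5, 0, 0, -0.04, 0, 1.5, 0, 0, -0.06, 0, 1.5, 0, 0, -0.08, 0, 1.5, 0, 0, -0.08, 0, 1.5, 0, 0, -0.08, 0, 1.5, 0, 0, -0.08, 0, 1.5, 0, 0, -0.08, 0, 1.5, 0, 0, -0.08, 0, 1.5, 0, 0, -0.08, 0, 1.5]
}}

```text
t: 25.45
tool_pos: [0.5955, 0.2222, 0.0805]
eef_rot: [3.141, 0.0, 2.181]
ft_force: [-1.6, -0.0, 5.5]
gripper_width: 0.286
```

Request:
{"api": "drive_tool", "payload": {
  "rows": [0, 0, -0.02, 0, 1.5, 0, 0, -0.04, 0, 1.5, 0, 0, -0.06, 0, 1.5, 0, 0, -0.06, 0, 1.5, 0, 0, -0.06, 0, 1.5, 0, 0, -0.06, 0, 1.5, 0, 0, -0.06, 0, 1.5, 0, 0, -0.06, 0, 1.5, 0, 0, -0.06, 0, 1.5, 0, 0, -0.06, 0, 1.5]
}}

```text
t: 26.45
tool_pos: [0.5956, 0.2222, 0.0804]
eef_rot: [3.141, 0.0, 2.181]
ft_force: [-3.1, -0.8, 9.0]
gripper_width: 0.293
```

```bash
python3 - <<'E'
from h import *
q=snap('side','s9')
cv2.imwrite('pics/s9d.png',cv2.resize(q['image'][130:220,160:250],None,fx=7,fy=7,interpolation=cv2.INTER_CUBIC))
E
```

```text
(no output)
```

View pics/s9d.png

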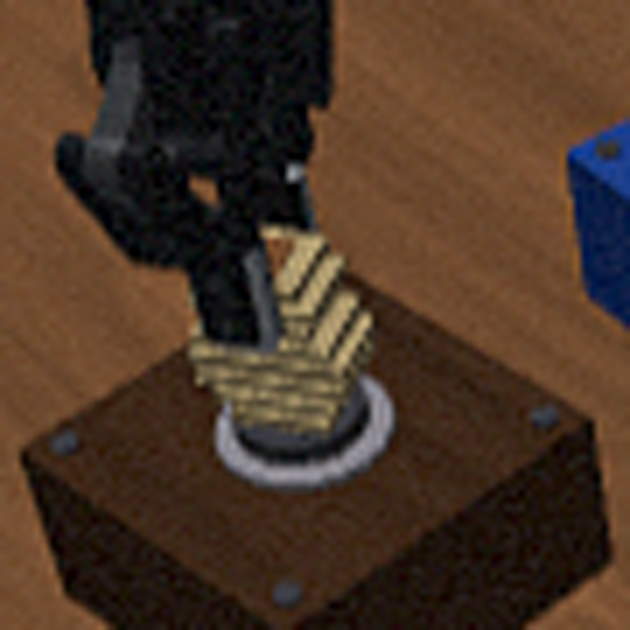

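Request:
{"api": "drive_tool", "payload": {
  "rows": [0, 0, 0.05, 0, 1.5, 0, 0, 0.05, 0, 1.5, 0, 0, 0.05, 0, 2.8, 0, 0, 0.05, 0, 3.2, 0, 0, 0.05, 0, 3.8, 0, 0, 0.05, 0, 4.5, 0, 0, 0.05, 0, 5.5, 0, 0, 0.05, 0, 7, 0, 0, 0.05, 0, 8, 0, 0, 0.05, 0, 8]
}}

```text
t: 27.5
tool_pos: [0.5953, 0.2222, 0.0798]
eef_rot: [-3.142, -0.0, 2.182]
ft_force: [0.4, -0.8, -0.1]
gripper_width: 0.939
```

Request:
{"api": "drive_tool", "payload": {
  "rows": [0, 0, 0, 0, 8, 0, 0, 0, 0, 8, 0, 0, 0.5, 0, 8, 0, 0, 1.5, 0, 8, 0, 0, 3, 0, 8, 0, 0, 5, 0, 8, 0, 0, 7, 0, 8, 0, 0, 9, 0, 8, 0, 0, 11, 0, 8, 0, 0, 12, 0, 8]
}}

```text
t: 28.5
tool_pos: [0.5961, 0.2224, 0.2026]
eef_rot: [3.139, 0.001, 2.182]
ft_force: [0.7, 0.5, 0.3]
gripper_width: 0.935
```

```bash
python3 - <<'E'
from h import *
s=readout.state();print({k:s[k] for k in('t','tool_pos','ft_force','gripper_width')})
q=snap('side','s10');p=snap('wrist','w10')
cv2.imwrite('pics/s10d.png',cv2.resize(q['image'][130:220,160:250],None,fx=7,fy=7,interpolation=cv2.INTER_CUBIC))
E
```

```text
{'t': 28.5, 'tool_pos': array([0.59605329, 0.22240302, 0.20257721]), 'ft_force': array([0.74869923, 0.47019769, 0.26944795]), 'gripper_width': 0.9353966878768082}
```

View pics/s10d.png

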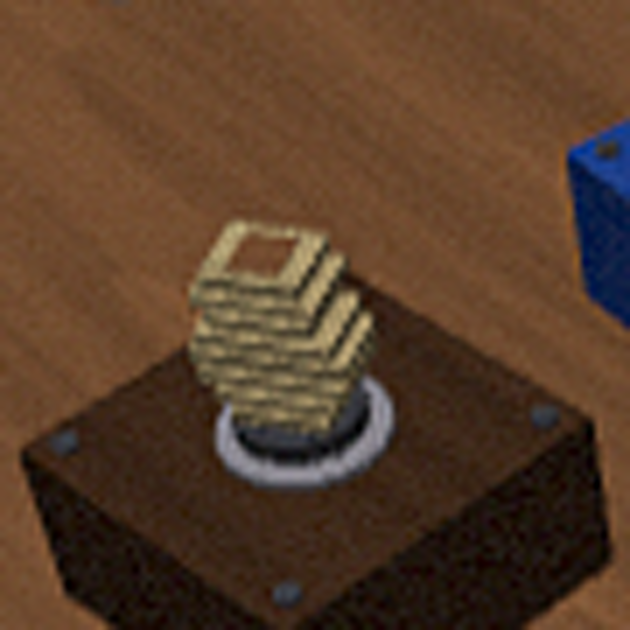

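View pics/s10.png

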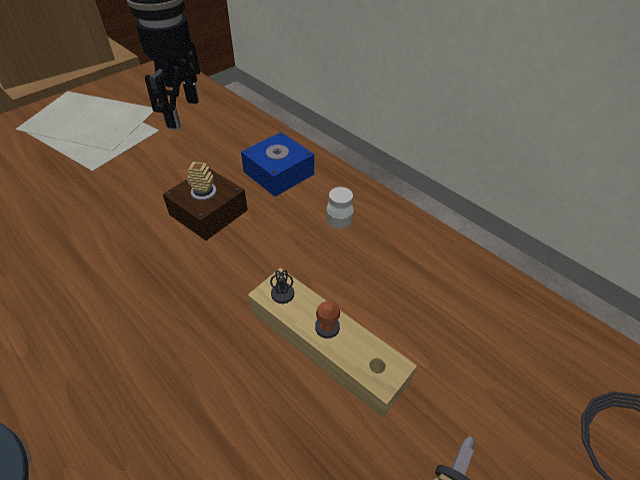

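View pics/w10.png

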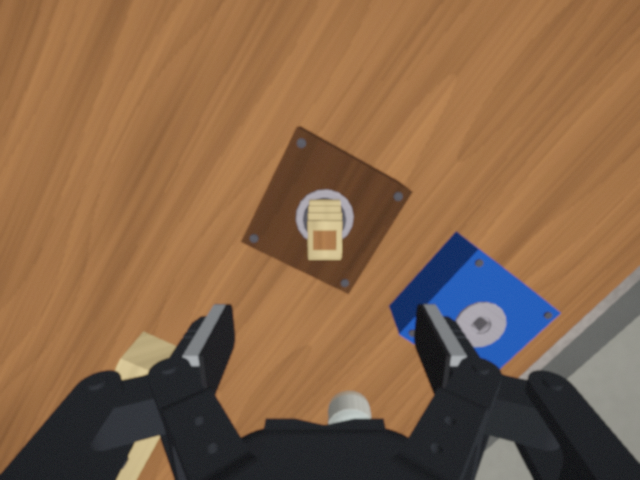

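```bash
python3 - <<'E'
from h import *
q=snap('top','t10')
print([(onz(q,r['xy'],.02).round(3),r['conf']) for r in vision.find_in(q,'figure_grip')])
E
```

```text
[(array([[ 0.498, -0.465,  0.02 ]]), 0.96), (array([[0.607, 0.238, 0.02 ]]), 0.61)]
```

View pics/t10.png

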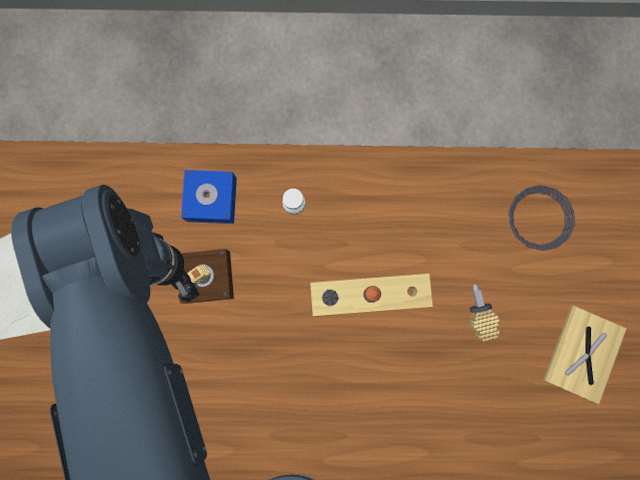

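View pics/s4.png

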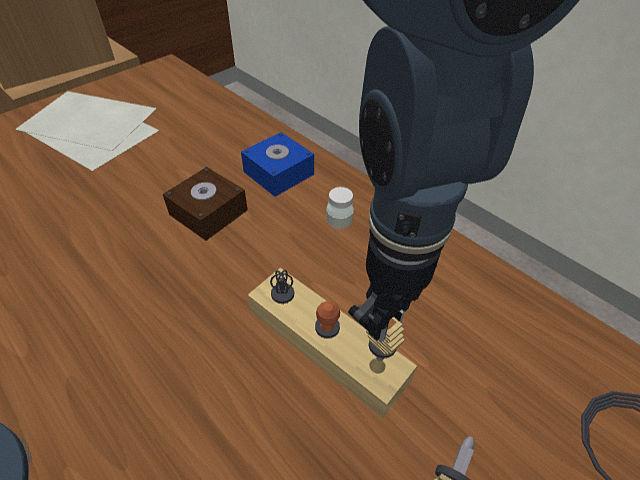

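View pics/s3.png

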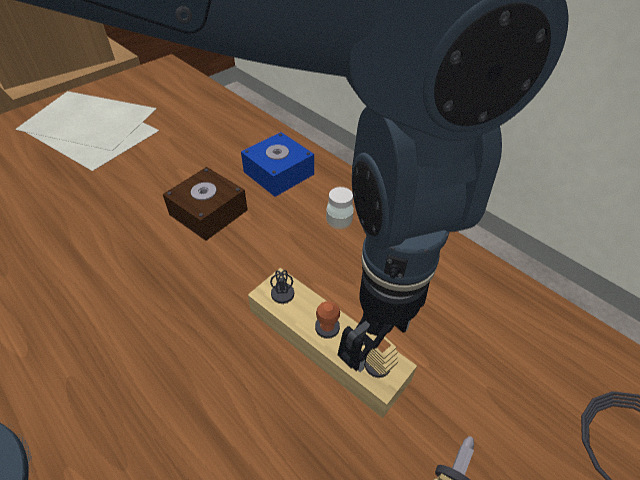

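```bash
python3 - <<'E'
from cell import job
print(job.close_job())
E
```

```text
the job is handed in; nothing more can be done
None
```

The small slatted figure is out of the stand, seated upright on the dark wooden plinth and released. The job was handed in at about 28.6 s of the 64 s limit.

- **Finding the angle:** With the pilot in the hole, I pressed with about 7 N and turned the figure. The upward force disappeared by the end of the first 12° turn, at about 30° in the world frame. I turned 5° more, which was close to the roughly 37–43° I had read from the wrist picture, and the square then slid in with almost no resistance.
- **Seating:** The push down stayed almost free until contact at 80.5 mm tool height, against a predicted 80.6 mm. I pressed with about 12 N there, then unloaded and let go.
- **Last checks:** The side and wrist pictures show the figure upright with its collar flat on the bush. The gripper is clear above it and reads about zero force. The ball figure, wire figure, jar and blue block look to be where they were at the start.

**Checks that disagreed:**
- **Larger look-alike:** The larger slatted figure on the bench seemed to stand upright in the first pictures, but was lying on its side by about t = 3.5 s. The arm was never low near it and I saw no contact force, so I think it toppled by itself. It is still on the bench and I left it alone.
- **Camera estimates:** The cameras disagreed by up to about 5 mm on where the bush was. I corrected for this by sighting the tang tip against the hole before lowering it.

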